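# Move a socket set from the old dowel rack to its rail

## Task

The four impact sockets stand in mixed order on the old wooden dowel rack. Move them to the aluminium socket rail, each onto the plug made for its size (smallest socket on the smallest plug, and so on up to the largest; the plugs are clipped on in no special order), open end down and fully home on the plug's foot disc. Lower them, do not drop them, and leave the grease tin and the spanner where they are.

Things in the scene. Friction and masses are not known exactly. Their poses are not given: they have to be found in the camera images.
- socket_a: The smallest of four dark-steel impact sockets: upright cylinder 35 mm in diameter, 50 mm tall, 0.22 kg, open end down (bore 21 mm wide, 33 mm deep). Origin: centre of its lower rim, z up; yaw is arbitrary. It starts over one of four dowels (8 mm thick, 21 mm high, 84 mm apart in a straight row) on a wooden rack 20 mm high, 70 x 340 mm; lift it 25 mm to clear.
- plug_a: The smallest of four fixed plugs in a row, 84 mm apart, on an aluminium rail (50 x 340 mm, top 15 mm above the bench), for the smallest socket: foot disc 37 mm wide, 5 mm thick, and a post 8 mm wide, 25 mm high, tapered at the top. Origin: centre of the disc's underside; x across the rail, y along. A seated socket's origin is 5 mm above it, with 6.5 mm play all round.
- socket_b: The second smallest of four dark-steel impact sockets: upright cylinder 43 mm in diameter, 54 mm tall, 0.33 kg, open end down (bore 27 mm wide, 33 mm deep). Origin: centre of its lower rim, z up; yaw is arbitrary. It starts over one of four dowels (8 mm thick, 21 mm high, 84 mm apart in a straight row) on a wooden rack 20 mm high, 70 x 340 mm; lift it 25 mm to clear.
- plug_b: The second smallest of four fixed plugs in a row, 84 mm apart, on an aluminium rail (50 x 340 mm, top 15 mm above the bench), for the second smallest socket: foot disc 45 mm wide, 5 mm thick, and a post 13 mm wide, 25 mm high, tapered at the top. Origin: centre of the disc's underside; x across the rail, y along. A seated socket's origin is 5 mm above it, with 7 mm play all round.
- socket_c: The second largest of four dark-steel impact sockets: upright cylinder 51 mm in diameter, 57 mm tall, 0.47 kg, open end down (bore 33 mm wide, 33 mm deep). Origin: centre of its lower rim, z up; yaw is arbitrary. It starts over one of four dowels (8 mm thick, 21 mm high, 84 mm apart in a straight row) on a wooden rack 20 mm high, 70 x 340 mm; lift it 25 mm to clear.
- plug_c: The second largest of four fixed plugs in a row, 84 mm apart, on an aluminium rail (50 x 340 mm, top 15 mm above the bench), for the second largest socket: foot disc 53 mm wide, 5 mm thick, and a post 19 mm wide, 25 mm high, tapered at the top. Origin: centre of the disc's underside; x across the rail, y along. A seated socket's origin is 5 mm above it, with 7 mm play all round.
- socket_d: The largest of four dark-steel impact sockets: upright cylinder 58 mm in diameter, 60 mm tall, 0.6 kg, open end down (bore 38 mm wide, 33 mm deep). Origin: centre of its lower rim, z up; yaw is arbitrary. It starts over one of four dowels (8 mm thick, 21 mm high, 84 mm apart in a straight row) on a wooden rack 20 mm high, 70 x 340 mm; lift it 25 mm to clear.
- plug_d: The largest of four fixed plugs in a row, 84 mm apart, on an aluminium rail (50 x 340 mm, top 15 mm above the bench), for the largest socket: foot disc 60 mm wide, 5 mm thick, and a post 24 mm wide, 25 mm high, tapered at the top. Origin: centre of the disc's underside; x across the rail, y along. A seated socket's origin is 5 mm above it, with 7 mm play all round.
- grease_tin: Bystander: round tin with a steel lid, 75 mm in diameter, 60 mm tall, standing loose on the bench. Origin: centre of its underside. Leave it alone.
- spanner: Bystander: steel spanner 240 mm long lying loose and flat on the bench. Origin: on the bench under its middle, x along its length. Leave it alone.
Mind the look-alikes: they are no part of the job. What is shaped like the socket_c but blue or pink is not meant.

How it is judged:
By the outcome, as a careful person would: the job done as asked, in the order asked, and still so for the second after the job is handed in, with the robot touching nothing.
It also fails if it takes over 88 s, if anything falls off the work surface, if the arm or the gripper's body presses on something with over 40 N, if the wrist force passes 120 N, or if a joint passes its speed limit or range.

## Robot

A 6-joint arm with a two-finger parallel gripper is mounted at the origin on the work surface. World frame = base frame: x ahead of the robot, y to its left, z up, the work surface at z = 0. Lengths are in m, angles in rad, forces in N, time in s.
With the tool pointing down it reaches from about 0.35 to 0.725 m from the base axis. Payload 4.3 kg.
Tool frame: the origin (TCP) lies between the finger pads; the fingertips stand 25 mm ahead of it and the grasp point (between the pads) lies 6 mm ahead of it; z points along the fingers, y is the line along which they close (so a half turn about z gives the same grasp; the last joint's range is limited). The gripper opens to 85 mm and grips with 20 to 120 N. Pads are 22 mm wide; open, the fingers measure 114 mm over their backs; the gripper's body (76 mm by 85 mm) begins 54 mm behind the grasp point. The pads swing forward as they close: fully open they stand 13 mm farther back than shut.
Start: joints at [1.235, 0.377, 0.081, 1.274, 0, 1.46], TCP at [0.129, 0.56, 0.256] pointing down, gripper open.
Joint ranges: [-2.72, 2.72], [-0.84, 1.66], [-1.02, 1.22], [-1.77, 2.12], [-1.37, 1.28], [-3.14, 3.14]. Speed limits (rad/s): [2.57, 2.57, 3.14, 3.14, 3.14, 3.14].

## Interface

Orientations are given as a rotation vector (axis times angle).
In Python, from plant import r gives the robot as it stands.
- The arm moves only by the tool drive_tool, never from a script. Its arguments are lists of equal length, an entry for each row: "slide": the shift along the tool's x, y, z in cm, a list of three; "turn": the turn about the tool's z in degrees; "hand": the closure, from 0 (fully open) to 1 (shut). In form: {"slide": [[x, y, z], ...], "turn": [turn, ...], "hand": [hand, ...]}. A call has 1 to 12 rows; each row shifts and turns the commanded pose from where the row before left it, along the tool's axes as they then stand; what a row does not reach is not made up. A row lasts 1/10 s, in which the tool goes at most 50 mm and 8.59 degrees, less where a joint would pass 70% of its speed; a pose out of reach is approached as far as the arm can. A call with a gripper value outside its range is refused whole. The fingers move at their own pace and stop on an object; the grip force is fixed at half the most. Time passes only in rows, so rows that do not move let the fingers close. It gives the time, the measured TCP pose, the force, the opening and the grip force at its end, in the units of the state.
- r.get_obs(): the state, without advancing time (a new reading comes with each control period).
- r.camera(name): name is "scene" or "top" or "wrist"; returns the picture (420x560x3 uint8, red, green, blue); there is no depth.
- r.camera_params(name): a dict with "intrinsics" (3x3 intrinsics, pixels), "R" (3x3) and "t" (3): a world point X has camera coordinates R X + t; the wrist camera has in their place "mount" (4x4, takes a point from camera to tool coordinates, whose origin is the TCP and whose axes are the flange's). Camera axes: x right, y down, z forward; pixel columns grow to the right and rows downward; lengths in m; the calibration is good to about 2 mm. A picture is of the moment at which its call begins: read the wrist's pose just before it. camera_params takes no time and is no camera call.
- r.close_job(): hands the job in; it is judged then, once.
Trained networks look in the newest picture that a camera, given by its name, has taken for a name from the list of things; names that differ only in an ending like _2 or _b are one class to them, and where a whole thing is asked for, a point or a joint stands for the part that bears it (a point fixed in the world has none). Each returns a list of dicts, best first, with "p" (0 to 1); they miss things now and then, are a little off and sometimes report something else, mostly with a low value. They report only what shows in the picture. A call takes as long as a camera call. They do not tell look-alikes from the thing itself.
- r.boxes_of(camera, label): "location" ([x, y, z] in m, in world coordinates, good to about 4 mm: the middle of the surface that is visible of it).
- r.regions_of(camera, label): "pixels" (420x560 bool, what is visible of it).
The state is a dict: "clock": time; "qpos": joint angles; "qd": joint speeds; "effort": joint torques, N m; "ee_pos": TCP position; "ee_rot": TCP orientation; "force": force on the tool from outside, world axes, zero at the start; "wrist_torque": the same for the moment, N m; "grip_width": opening from 0.0 (shut) to 1.0 (fully open); "grasp_force": force on a finger pad.
Only numpy, scipy, OpenCV 4.12 (cv2) and the standard library are available. Lean on these libraries where they do the work, as an engineer would, in place of code of your own. Each camera call takes 0.05 s, during which the arm holds its last target. There are 200 camera calls.

## Working session

There is one attempt and no reset: what is moved stays moved. The work goes in short steps, Python scripts to look and compute and a tool call to move; the robot and the scene stay as the last step left them, time stands still between calls to the robot, and variables do not carry over. Pictures are saved under pics/ and viewed, at most 14 in all, crops included, and the job is handed in when it is done.

Besides the shell and the picture viewer there is one more tool, called after ">>>" in YAML: its name, and indented under it one key for each argument. drive_tool: Moves the arm, as the interface text tells. Its arguments: {"type":"object","properties":{"slide":{"type":"array","items":{"type":"array","items":{"type":"number"}}},"turn":{"type":"array","items":{"type":"number"}},"hand":{"type":"array","items":{"type":"number"}}},"required":["slide","turn","hand"]}

```bash
ls; mkdir -p pics
python3 - <<'E'
from plant import r
import cv2,numpy as np
o=r.get_obs();print(o)
for n in("top","scene"):
    im=r.camera(n);cv2.imwrite(f"pics/{n}0.png",im[:,:,::-1])
    for l in("socket_a","plug_a","grease_tin","spanner"):
        print(n,l,[(round(float(d['p']),2),np.round(d['location'],3).tolist()) for d in r.boxes_of(n,l)])
print(r.camera_params("wrist"));print(r.camera_params("top"))
E
```

```text
pics
{'clock': 0.0, 'qpos': array([1.23470620e+00, 3.78072380e-01, 7.96406657e-02, 1.27437341e+00,
       2.89050608e-05, 1.46045595e+00]), 'qd': array([ 0.00322938,  0.00053685,  0.00160659, -0.00031417,  0.00063135,
        0.00013288]), 'effort': array([ 2.71802637e-03, -4.63604128e+01,  2.69877344e+01,  2.09082122e-02,
        2.46212703e-04, -7.11498103e-06]), 'ee_pos': array([0.12852021, 0.55985075, 0.2553612 ]), 'ee_rot': array([-3.53800990e-01, -3.12112944e+00,  3.06661003e-03]), 'force': array([ 0.64140768,  0.03191102, -0.50068655]), 'wrist_torque': array([-0.026     ,  0.0326817 , -0.03353534]), 'grasp_force': 0.0, 'grip_width': 0.9969337679011959}
top socket_a [(0.94, [0.659, -0.114, 0.075]), (0.73, [0.665, -0.194, 0.077]), (0.73, [0.516, -0.203, 0.056]), (0.68, [0.533, -0.109, 0.058]), (0.62, [0.64, 0.049, 0.07]), (0.59, [0.648, -0.026, 0.074])]
top plug_a [(0.82, [0.461, 0.064, 0.024]), (0.69, [0.458, -0.022, 0.022]), (0.51, [0.453, 0.144, 0.015]), (0.44, [0.45, 0.229, 0.022])]
top grease_tin [(0.76, [0.576, 0.402, 0.061])]
top spanner [(0.56, [0.519, -0.42, 0.008]), (0
[... 725 characters left out ...]
48050e-01,
         7.65247343e-02],
       [ 9.99999584e-01, -3.22917604e-04, -8.52528433e-04,
        -4.80875382e-04],
       [ 7.18477976e-04, -2.96448405e-01,  9.55048599e-01,
        -1.18095118e-01],
       [ 0.00000000e+00,  0.00000000e+00,  0.00000000e+00,
         1.00000000e+00]])}
{'intrinsics': array([[535.94356145,   0.        , 271.17355761],
       [  0.        , 535.94356145, 221.3192747 ],
       [  0.        ,   0.        ,   1.        ]]), 'R': array([[-1.56403795e-02, -9.99877447e-01,  6.84550367e-04],
       [-9.99067814e-01,  1.56001578e-02, -4.02509474e-02],
       [ 4.02353354e-02, -1.31345233e-03, -9.99189368e-01]]), 't': array([0.01310093, 0.58956177, 1.29720608])}
```

View pics/top0.png

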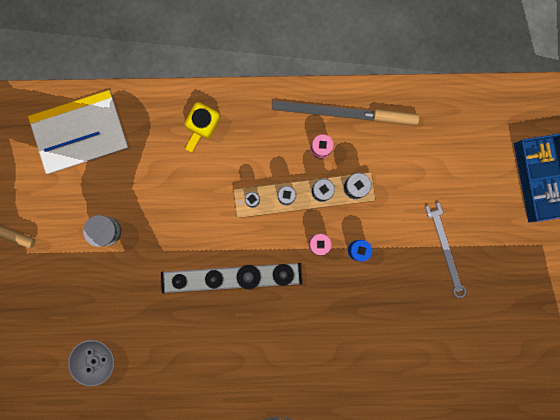

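View pics/scene0.png

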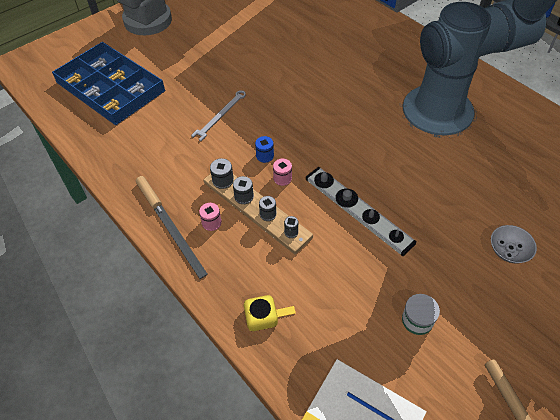

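Top view: the four dark-steel sockets stand on the rack at (252,199), (287,195), (323,189) and (359,185). The look-alikes are pink at (323,145) and (320,244), and blue at (361,251); they stand on the bench, off the rack. The plugs are on the rail at (179,281), (213,279), (248,277) and (283,274). Next I'll enlarge this area and measure sizes.

```bash
cat > h.py <<'E'
from plant import r
import numpy as np,cv2
from scipy.spatial.transform import Rotation as Ro
def cam(n):
    "K, R, t (world->camera); for the wrist from the present pose"
    p=r.camera_params(n);K=p["intrinsics"]
    if n!="wrist": return K,p["R"],p["t"]
    o=r.get_obs();T=np.eye(4);T[:3,:3]=Ro.from_rotvec(o["ee_rot"]).as_matrix();T[:3,3]=o["ee_pos"]
    W=np.linalg.inv(T@p["mount"]);return K,W[:3,:3],W[:3,3]
def ray(c,uv,z):
    "world point on height z seen at pixel uv"
    K,R,t=c;d=R.T@np.linalg.solve(K,[uv[0],uv[1],1.]);o=-R.T@t
    return o+d*(z-o[2])/d[2]
def proj(c,X):
    K,R,t=c;v=K@(R@np.asarray(X)+t);return v[:2]/v[2]
E
python3 - <<'E'
from h import *
im=r.camera("top")
cv2.imwrite("pics/crop0.png",cv2.resize(im[130:300,155:380],None,fx=3.5,fy=3.5,interpolation=cv2.INTER_CUBIC)[:,:,::-1])
c=cam("top")
for l,z in(("socket_a",.075),("plug_a",.02)):
    for d in r.regions_of("top",l):
        m=d["pixels"].astype(np.uint8);ys,xs=np.nonzero(m)
        print(l,round(float(d["p"]),2),[xs.min(),xs.max(),ys.min(),ys.max()],m.sum(),"eqdiam mm",round(2*np.sqrt(m.sum()/np.pi)/535.9*(1.27-z)*1000,1),ray(c,(xs.mean(),ys.mean()),z).round(3),im[m>0].mean(0).round())
E
```

```text
socket_a 0.95 [np.int64(310), np.int64(333), np.int64(135), np.int64(158)] 461 eqdiam mm 54.0 [ 0.76  -0.116  0.075] [186. 109. 136.]
socket_a 0.88 [np.int64(343), np.int64(371), np.int64(173), np.int64(199)] 587 eqdiam mm 61.0 [ 0.667 -0.198  0.075] [135. 133. 138.]
socket_a 0.64 [np.int64(246), np.int64(259), np.int64(192), np.int64(207)] 170 eqdiam mm 32.8 [0.638 0.047 0.075] [110. 109. 114.]
socket_a 0.62 [np.int64(309), np.int64(331), np.int64(234), np.int64(254)] 392 eqdiam mm 49.8 [ 0.532 -0.108  0.075] [199. 118. 150.]
socket_a 0.61 [np.int64(312), np.int64(334), np.int64(179), np.int64(201)] 416 eqdiam mm 51.3 [ 0.658 -0.118  0.075] [133. 131. 137.]
socket_a 0.58 [np.int64(278), np.int64(295), np.int64(186), np.int64(205)] 286 eqdiam mm 42.6 [ 0.647 -0.033  0.075] [130. 128. 134.]
plug_a 0.91 [np.int64(273), np.int64(292), np.int64(264), np.int64(285)] 331 eqdiam mm 47.9 [ 0.46  -0.022  0.02 ] [30. 30. 32.]
plug_a 0.89 [np.int64(237), np.int64(260), np.int64(265), np.int64(289)] 481 eqdiam mm 57.7 [0.457 0.061 0.02 ] [36. 35. 38.]
plug_a 0.73 [np.int64(172), np.int64(186), np.int64(275), np.int64(288)] 162 eqdiam mm 33.5 [0.448 0.229 0.02 ] [27. 27. 29.]
plug_a 0.64 [np.int64(205), np.int64(222), np.int64(270), np.int64(288)] 266 eqdiam mm 42.9 [0.452 0.145 0.02 ] [31. 31. 33.]
```

View pics/crop0.png

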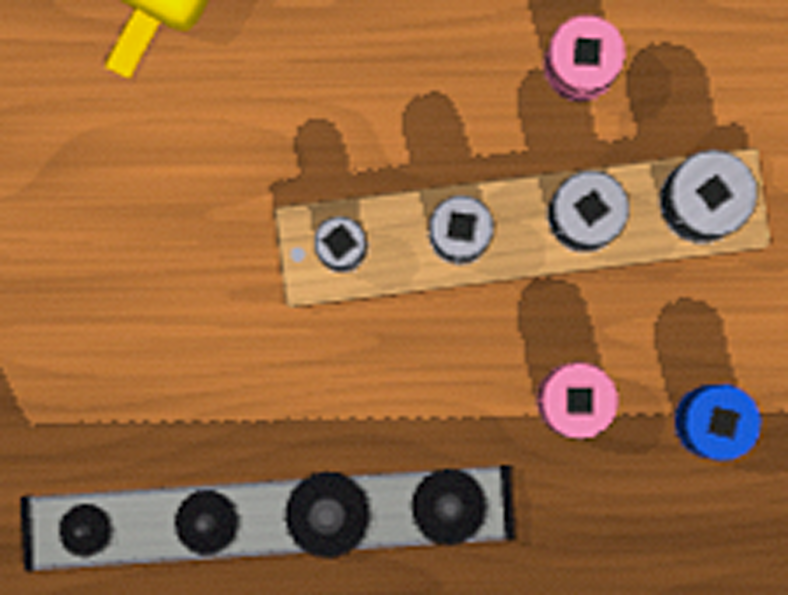

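The enlarged crop settles which is which. The grey sockets on the rack run a, b, c, d from left to right, with measured diameters of about 33, 43, 51 and 61 mm. From left to right the plugs are a, b, d, c (about 33, 43, 58 and 48 mm). The pink and blue ones stand off the rack, so they aren't meant. I'll turn the tool across the rack and move to a point that shows both.

>>> drive_tool:
  slide:
    - [0, 0, 0]
    - [0, 0, 0]
    - [0, 0, 0]
    - [0, 0, 0]
    - [0, 0, 0]
    - [0, 0, 0]
    - [0, 0, 0]
    - [0, 0, 0]
    - [0, 0, 0]
    - [-1.5, 1, -0.4]
    - [-3.2, 2, -0.5]
    - [-3.2, 2, -0.5]
  turn: [7.8, 7.8, 7.8, 7.8, 7.8, 7.8, 7.8, 7.8, 7.8, 0, 0, 0]
  hand: [0, 0, 0, 0, 0, 0, 0, 0, 0, 0, 0, 0]

```text
clock: 1.85
ee_pos: [0.1886, 0.4867, 0.2706]
ee_rot: [2.08, 2.354, 0.0]
force: [0.4, 0.6, 0.4]
grip_width: 1.001
grasp_force: 0.0
```

>>> drive_tool:
  slide:
    - [-4, 2.5, -0.5]
    - [-4, 2.5, -0.5]
    - [-4, 2.5, -0.5]
    - [-4, 2.5, -0.5]
    - [-4, 2.5, -0.5]
    - [-4, 2.5, -0.5]
    - [-4, 2.5, -0.5]
    - [-4, 2.5, -0.5]
    - [-4, 2.5, -0.5]
    - [-4, 2.5, -0.5]
    - [-4, 2.5, -0.5]
    - [-3, 1.8, -0.5]
  turn: [0, 0, 0, 0, 0, 0, 0, 0, 0, 0, 0, 0]
  hand: [0, 0, 0, 0, 0, 0, 0, 0, 0, 0, 0, 0]

```text
clock: 3.05
ee_pos: [0.5359, 0.053, 0.3307]
ee_rot: [2.084, 2.35, -0.0]
force: [-0.1, 0.2, 0.3]
grip_width: 0.999
grasp_force: 0.0
```

>>> drive_tool:
  slide:
    - [-1.5, 0.7, 0]
    - [0, 0, 0]
    - [0, 0, 0]
    - [0, 0, 0]
  turn: [0, 0, 0, 0]
  hand: [0, 0, 0, 0]

```text
clock: 3.45
ee_pos: [0.5426, 0.0434, 0.3304]
ee_rot: [-2.082, -2.352, 0.0]
force: [0.4, 0.2, -0.4]
grip_width: 1.003
grasp_force: 0.0
```

Run:
```python
from h import *
c=cam("wrist");im=r.camera("wrist");cv2.imwrite("pics/w1.png",im[:,:,::-1])
o=r.get_obs();print(o["ee_pos"],o["ee_rot"],o["qd"].max())
for l,z in(("socket_a",.075),("plug_a",.02)):
    for d in r.regions_of("wrist",l):
        m=d["pixels"].astype(np.uint8);(u,v),rad=cv2.minEnclosingCircle(cv2.findNonZero(m))
        X=ray(c,(u,v),z);print(l,round(float(d["p"]),2),(round(u),round(v)),round(rad,1),X.round(4),im[m>0].mean(0).round())
    print([(round(float(d['p']),2),np.round(d['location'],3).tolist()) for d in r.boxes_of("wrist",l)])
```

```text
[0.54265389 0.04348365 0.33045585] [-2.08153130e+00 -2.35236338e+00 -1.21224619e-04] 0.005239765908709613
socket_a 0.95 (341, 335) 28.3 [ 0.6638 -0.1811  0.075 ] [123. 120. 119.]
socket_a 0.94 (353, 179) 16.9 [0.6348 0.0542 0.075 ] [123. 120. 119.]
socket_a 0.87 (348, 236) 20.6 [ 0.6431 -0.0232  0.075 ] [129. 126. 125.]
socket_a 0.86 (244, 320) 23.9 [ 0.517  -0.1725  0.075 ] [ 58.  77. 137.]
socket_a 0.76 (346, 290) 25.5 [ 0.6553 -0.1038  0.075 ] [126. 122. 121.]
socket_a 0.63 (261, 270) 23.4 [ 0.5334 -0.0869  0.075 ] [180. 120. 138.]
[(0.96, [0.534, -0.097, 0.056]), (0.81, [0.647, -0.022, 0.074]), (0.75, [0.457, 0.066, 0.018]), (0.72, [0.773, -0.096, 0.05]), (0.63, [0.664, -0.186, 0.078]), (0.62, [0.636, 0.051, 0.07]), (0.56, [0.656, -0.106, 0.073])]
plug_a 0.75 (220, 149) 21.8 [0.4573 0.0636 0.02  ] [60. 54. 52.]
plug_a 0.64 (221, 14) 17.0 [0.4471 0.2289 0.02  ] [55. 53. 53.]
plug_a 0.61 (219, 206) 18.1 [ 0.4609 -0.0194  0.02  ] [60. 53. 50.]
plug_a 0.58 (221, 85) 18.4 [0.453  0.1468 0.02  ] [57. 54. 53.]
[(0.7, [0.457, 0.065, 0.02]), (0.58, [0.454, 0.148, 0.017]), (0.56, [0.45, 0.224, 0.02])]
```

View pics/w1.png

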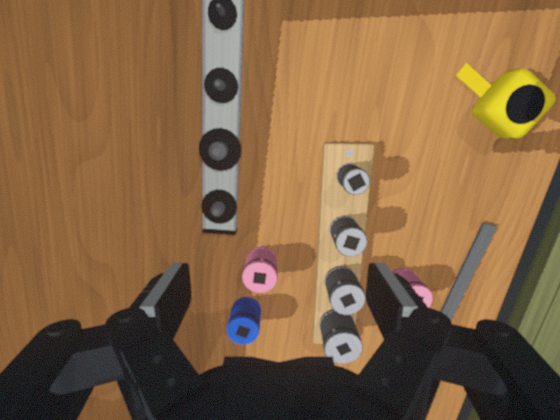

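Wrist view: the rail plugs are at (222,13), (221,85), (220,149) and (219,206). The sockets' top faces are at about (356,181), (351,242), (347,298) and (343,347), with the pink ones at (260,270) and (412,290) and the blue one at (244,320) beside them. I'll refine the top-face centres and fit the 84 mm rows.

Run:
```python
from h import *
def rowfit(P,Z):
    P=np.array(P);k=(np.arange(4)-1.5)*.084
    m=P.mean(0);d=(k[:,None]*(P-m)).sum(0);print("spacing",np.hypot(*d)/ (k**2).sum()*84)
    d/=np.hypot(*d);F=m+k[:,None]*d
    print("yaw",np.degrees(np.arctan2(d[1],d[0])).round(2),F.round(4).tolist(),"res mm",((P-F)*1000).round(1).tolist())
c=cam("wrist");im=cv2.cvtColor(r.camera("wrist"),cv2.COLOR_RGB2GRAY)
H=[.070,.074,.077,.080];D=[35,43,51,58]
def ell(g,guess,rad,lo):
    m=np.zeros_like(g);cv2.circle(m,guess,int(rad*1.25),255,-1)
    b=((g>lo)&(m>0)).astype(np.uint8)
    n,lab,st,ce=cv2.connectedComponentsWithStats(b);i=1+st[1:,4].argmax()
    return cv2.fitEllipse(cv2.convexHull(np.argwhere(lab==i)[:,::-1].astype(np.int32)))
P=[]
for g,h,D_ in zip([(356,181),(351,242),(347,298),(343,347)],H,D):
    e=ell(im,g,D_/2/1.3,135);X=ray(c,e[0],h);P.append(X[:2]);print(np.round(e[0],1),np.round(e[1],1),X.round(4))
rowfit(P[::-1],0)
c2=cam("top");im2=cv2.cvtColor(r.camera("top"),cv2.COLOR_RGB2GRAY);P=[]
for g,h,D_ in zip([(252,199),(287,195),(323,190),(359,185)],H,D):
    X=ray(c2,ell(im2,g,D_/2/2.2,125)[0],h);P.append(X[:2])
rowfit(P[::-1],0)
rowfit([(.4609,-.0194),(.4573,.0636),(.453,.1468),(.4471,.2289)],0)
rowfit([(.46,-.022),(.457,.061),(.452,.145),(.448,.229)],0)
```

```text
[355.9 183.1] [28.1 28.7] [0.6418 0.0478 0.07  ]
[349.3 244.9] [34.3 35.5] [ 0.6486 -0.0362  0.074 ]
[343.7 300.9] [37.5 42.1] [ 0.6562 -0.1215  0.077 ]
[343.4 346. ] [50.2 55.1] [ 0.6692 -0.196   0.08  ]
spacing 82.18211563753776
yaw 96.28 [[0.6677, -0.2017], [0.6586, -0.1182], [0.6494, -0.0347], [0.6402, 0.0488]] res mm [[1.5, 5.7], [-2.3, -3.3], [-0.7, -1.5], [1.6, -0.9]]
spacing 85.2905840801848
yaw 95.6 [[0.6643, -0.2025], [0.6561, -0.1189], [0.6479, -0.0353], [0.6397, 0.0483]] res mm [[0.9, -1.9], [-0.2, 0.2], [-1.7, -0.9], [1.0, 2.7]]
spacing 82.93600544998534
yaw 93.16 [[0.4615, -0.0208], [0.4569, 0.063], [0.4523, 0.1469], [0.4476, 0.2308]] res mm [[-0.6, 1.4], [0.4, 0.6], [0.7, -0.1], [-0.5, -1.9]]
spacing 83.80035799446205
yaw 92.8 [[0.4604, -0.0226], [0.4563, 0.0613], [0.4522, 0.1452], [0.4481, 0.2291]] res mm [[-0.4, 0.6], [0.7, -0.3], [-0.2, -0.2], [-0.1, -0.1]]
```

>>> drive_tool:
  slide:
    - [-0.14, 1.9, 2.5]
    - [-0.14, 2, 2.5]
    - [-0.14, 2, 2.5]
    - [-0.14, 2, 2.5]
    - [-0.14, 1.8, 2.5]
    - [0, 0, 3]
    - [0, 0, 2.5]
    - [0, 0, 2]
    - [0, 0, 0]
    - [0, 0, 0]
  turn: [0, 0, 0, 0, 0, 0, 0, 0, 0, 0]
  hand: [0, 0, 0, 0, 0, 0, 0, 0, 0, 0]

```text
clock: 4.8
ee_pos: [0.6406, 0.0471, 0.1305]
ee_rot: [-2.084, -2.35, 0.001]
force: [0.9, -0.3, -0.0]
grip_width: 0.999
grasp_force: 0.0
```

Run:
```python
from h import *
c=cam("wrist");im=r.camera("wrist");cv2.imwrite("pics/w2.png",im[:,:,::-1]);print(r.get_obs()["ee_pos"])
for n,p in dict(a=(.640,.0485,.07),b=(.6485,-.035,.074),c=(.657,-.1185,.077)).items(): print(n,proj(c,p).round())
```

```text
[0.6413646  0.04704567 0.13145833]
a [279. 237.]
b [277. 349.]
c [275. 439.]
```

View pics/w2.png

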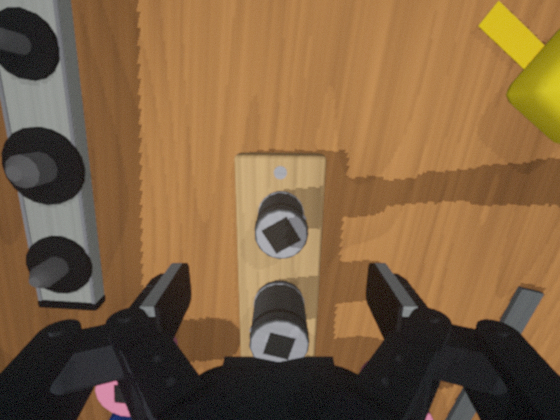

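The grasp-point prediction fits: socket_a's drive hole is seen at (281,236) against (279,237) predicted, and b's at (280,347) against (277,349). Going down onto a.

>>> drive_tool:
  slide:
    - [0.15, 0, 1.5]
    - [0, 0, 2]
    - [0, 0, 2]
    - [0, 0, 1.5]
    - [0, 0, 0.5]
    - [0, 0, 0]
    - [0, 0, 0]
    - [0, 0, 0]
    - [0, 0, 0]
    - [0, 0, 0]
    - [0, 0, 0]
    - [0, 0, 0]
  turn: [0, 0, 0, 0, 0, 0, 0, 0, 0, 0, 0, 0]
  hand: [0, 0, 0, 0, 0, 0, 0, 1, 1, 1, 1, 1]

```text
clock: 6.05
ee_pos: [0.6413, 0.0485, 0.0561]
ee_rot: [2.084, 2.35, 0.002]
force: [0.3, -0.1, 4.3]
grip_width: 0.398
grasp_force: 60.2
```

>>> drive_tool:
  slide:
    - [0, 0, 0]
    - [0, 0, 0]
    - [0, 0, 0]
  turn: [0, 0, 0]
  hand: [1, 1, 1]

```text
clock: 6.35
ee_pos: [0.6413, 0.0485, 0.0561]
ee_rot: [2.084, 2.35, 0.002]
force: [0.0, -0.1, 4.4]
grip_width: 0.399
grasp_force: 60.3
```

>>> drive_tool:
  slide:
    - [0, 0, -1.5]
    - [0, 0, -3]
    - [0, 0, -3]
    - [2.1, -1.8, 0]
    - [2.6, -2.2, 0]
    - [2.6, -2.2, 0]
    - [2.6, -2.2, 0]
    - [2.6, -2.2, 0]
    - [2.6, -2.1, 0]
    - [2.6, -2.1, 0]
    - [2.6, -2.2, 0]
    - [0, 0, 0]
  turn: [0, 0, 0, 0, 0, 0, 0, 0, 0, 0, 0, 0]
  hand: [1, 1, 1, 1, 1, 1, 1, 1, 1, 1, 1, 1]

```text
clock: 7.55
ee_pos: [0.4427, 0.2311, 0.1289]
ee_rot: [-2.076, -2.352, 0.007]
force: [0.4, -1.3, -2.0]
grip_width: 0.399
grasp_force: 60.3
```

>>> drive_tool:
  slide:
    - [0, 0, 0]
    - [0, 0, 0]
  turn: [0, 0]
  hand: [1, 1]

```text
clock: 7.75
ee_pos: [0.4478, 0.2292, 0.1299]
ee_rot: [2.085, 2.35, -0.001]
force: [-0.5, -0.8, -2.3]
grip_width: 0.395
grasp_force: 60.3
```

Run:
```python
from h import *
c=cam("wrist");im=r.camera("wrist");cv2.imwrite("pics/w3.png",im[:,:,::-1]);o=r.get_obs();print(o["ee_pos"],o["grip_width"],o["force"])
for n,p in dict(a=(.448,.230,.045),adisc=(.448,.23,.02),b=(.4522,.146,.045),bd=(.4522,.146,.02),sock=(o["ee_pos"]+[0,0,.014])).items(): print(n,proj(c,p).round())
```

```text
[0.44815516 0.229103   0.13004847] 0.3968176634942079 [ 0.82236372  0.26318931 -2.10860159]
a [280. 225.]
adisc [280. 214.]
b [273. 323.]
bd [273. 304.]
sock [281. 312.]
```

View pics/w3.png

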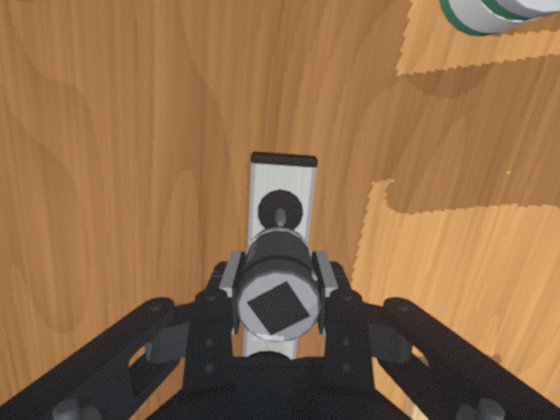

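The picture shows disc a at (280,211), with the gripped socket's top at (279,309) and in line with it along the rail. The offsets are about 1–2 mm, within the 6.5 mm of play. Lowering.

>>> drive_tool:
  slide:
    - [0.1, 0, 1]
    - [0, 0, 2]
    - [0, 0, 2]
    - [0, 0, 1]
    - [0, 0, 0.5]
    - [0, 0, 0.4]
    - [0, 0, 0.3]
    - [0, 0, 0.1]
    - [0, 0, 0]
    - [0, 0, 0]
  turn: [0, 0, 0, 0, 0, 0, 0, 0, 0, 0]
  hand: [1, 1, 1, 1, 1, 1, 1, 1, 1, 1]

```text
clock: 8.8
ee_pos: [0.4478, 0.2308, 0.0578]
ee_rot: [2.084, 2.35, 0.001]
force: [-0.3, -0.2, -2.3]
grip_width: 0.397
grasp_force: 60.4
```

>>> drive_tool:
  slide:
    - [0, 0, 0.1]
    - [0, 0, 0.1]
    - [0, 0, 0]
    - [0, 0, 0]
  turn: [0, 0, 0, 0]
  hand: [1, 1, 1, 1]

```text
clock: 9.2
ee_pos: [0.4478, 0.2308, 0.0561]
ee_rot: [2.084, 2.35, 0.002]
force: [-2.6, -0.8, 5.9]
grip_width: 0.393
grasp_force: 61.0
```

>>> drive_tool:
  slide:
    - [0, 0, 0]
    - [0, 0, 0]
    - [0, 0, 0]
    - [0, 0, 0]
    - [0, 0, 0]
    - [0, 0, -1]
    - [0, 0, -3]
    - [0, 0, -3.5]
    - [-2, 1, 0]
    - [-3.5, 2, 0]
    - [-3.5, 2, 0]
    - [-3.5, 2, 0]
  turn: [0, 0, 0, 0, 0, 0, 0, 0, 0, 0, 0, 0]
  hand: [0, 0, 0, 0, 0, 0, 0, 0, 0, 0, 0, 0]

```text
clock: 10.4
ee_pos: [0.5328, 0.1139, 0.1314]
ee_rot: [2.083, 2.351, 0.002]
force: [0.9, 0.5, -0.3]
grip_width: 1.0
grasp_force: 0.0
```

>>> drive_tool:
  slide:
    - [-3.5, 2.1, 0]
    - [-3.5, 2.1, 0]
    - [-3.5, 2.1, 0]
    - [-3.5, 2.1, 0]
    - [-2.2, 1.5, 0]
    - [0, 0, 0]
    - [0, 0, 0]
    - [0, 0, 0]
  turn: [0, 0, 0, 0, 0, 0, 0, 0]
  hand: [0, 0, 0, 0, 0, 0, 0, 0]

```text
clock: 11.2
ee_pos: [0.6487, -0.0332, 0.1305]
ee_rot: [-2.083, -2.351, 0.0]
force: [-0.4, 0.6, 0.3]
grip_width: 0.998
grasp_force: 0.0
```

Run:
```python
from h import *
c=cam("wrist");im=r.camera("wrist");cv2.imwrite("pics/w4.png",im[:,:,::-1]);print(r.get_obs()["ee_pos"],r.get_obs()["ee_rot"])
for n,p in dict(b=(.6485,-.035,.074),c=(.657,-.1185,.077)).items(): print(n,proj(c,p).round())
```

```text
[ 0.6486637  -0.03297153  0.13048905] [-2.08245015e+00 -2.35104549e+00  2.71552099e-04]
b [279. 244.]
c [277. 356.]
```

View pics/w4.png

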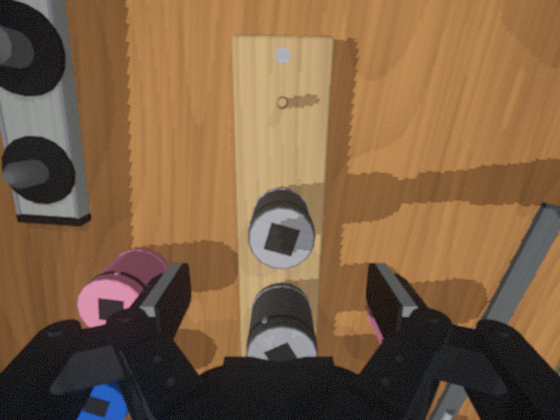

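b's drive hole is at (282,239) against (279,244) predicted, so b lies about 3 mm farther in +y, which is close to where the tool already stands. Grasping it.

>>> drive_tool:
  slide:
    - [0.1, 0.1, 1.5]
    - [0, 0, 2]
    - [0, 0, 2]
    - [0, 0, 1.5]
    - [0, 0, 0.4]
    - [0, 0, 0]
    - [0, 0, 0]
    - [0, 0, 0]
    - [0, 0, 0]
    - [0, 0, 0]
    - [0, 0, 0]
    - [0, 0, 0]
  turn: [0, 0, 0, 0, 0, 0, 0, 0, 0, 0, 0, 0]
  hand: [0, 0, 0, 0, 0, 0, 0, 1, 1, 1, 1, 1]

```text
clock: 12.45
ee_pos: [0.6507, -0.0331, 0.0571]
ee_rot: [2.084, 2.35, 0.001]
force: [-1.9, -0.2, 5.3]
grip_width: 0.488
grasp_force: 60.4
```

>>> drive_tool:
  slide:
    - [0, 0, -1.5]
    - [0, 0, -3]
    - [0, 0, -3]
    - [2.1, -1.8, 0]
    - [2.6, -2.3, 0]
    - [2.6, -2.3, 0]
    - [2.6, -2.2, 0]
    - [2.6, -2.2, 0]
    - [2.6, -2.2, 0]
    - [2.6, -2.2, 0]
    - [2.5, -2.4, 0]
    - [0, 0, 0]
  turn: [0, 0, 0, 0, 0, 0, 0, 0, 0, 0, 0, 0]
  hand: [1, 1, 1, 1, 1, 1, 1, 1, 1, 1, 1, 1]

```text
clock: 13.65
ee_pos: [0.4462, 0.1482, 0.1299]
ee_rot: [-2.076, -2.351, 0.006]
force: [0.2, -0.7, -3.3]
grip_width: 0.49
grasp_force: 61.7
```

>>> drive_tool:
  slide:
    - [0, 0, 0]
    - [0, 0, 0]
  turn: [0, 0]
  hand: [1, 1]

```text
clock: 13.85
ee_pos: [0.4522, 0.1462, 0.1312]
ee_rot: [2.085, 2.349, 0.0]
force: [-0.1, 0.3, -3.5]
grip_width: 0.491
grasp_force: 61.7
```

Run:
```python
from h import *
c=cam("wrist");im=r.camera("wrist");cv2.imwrite("pics/w5.png",im[:,:,::-1]);o=r.get_obs();print(o["ee_pos"],o["grip_width"],o["force"])
for n,p in dict(asock_top=(.4478,.232,.07),b=(.4522,.146,.045),bd=(.4522,.146,.02),sock=(o["ee_pos"]+[0,0,.017])).items(): print(n,proj(c,p).round())
```

```text
[0.45251296 0.14606413 0.13125446] 0.488786413819572 [-0.17690139  0.80054674 -3.66371566]
asock_top [290.  96.]
b [279. 225.]
bd [279. 214.]
sock [281. 316.]
```

View pics/w5.png

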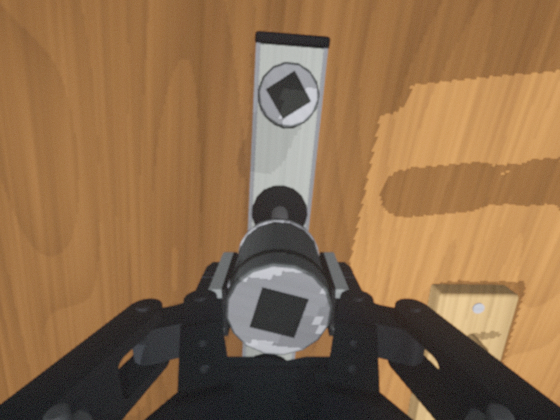

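Socket a stands flat and centred on plug a at (289,95). Disc b is at (280,212) and the held socket b at (279,311), both within about 2 mm of the predictions. Lowering.

>>> drive_tool:
  slide:
    - [0, 0, 1]
    - [0, 0, 2]
    - [0, 0, 2]
    - [0, 0, 1]
    - [0, 0, 0.5]
    - [0, 0, 0.4]
    - [0, 0, 0.3]
    - [0, 0, 0.1]
    - [0, 0, 0.1]
    - [0, 0, 0]
    - [0, 0, 0]
  turn: [0, 0, 0, 0, 0, 0, 0, 0, 0, 0, 0]
  hand: [1, 1, 1, 1, 1, 1, 1, 1, 1, 1, 1]

```text
clock: 15.0
ee_pos: [0.4517, 0.1466, 0.0576]
ee_rot: [2.084, 2.35, 0.001]
force: [-0.7, -0.3, -3.2]
grip_width: 0.49
grasp_force: 61.7
```

>>> drive_tool:
  slide:
    - [0, 0, 0.1]
    - [0, 0, 0]
    - [0, 0, 0]
  turn: [0, 0, 0]
  hand: [1, 1, 1]

```text
clock: 15.3
ee_pos: [0.4518, 0.1467, 0.0571]
ee_rot: [2.084, 2.35, 0.001]
force: [-2.3, -0.9, 6.2]
grip_width: 0.489
grasp_force: 62.2
```

>>> drive_tool:
  slide:
    - [0, 0, 0]
    - [0, 0, 0]
    - [0, 0, 0]
    - [0, 0, 0]
    - [0, 0, 0]
    - [0, 0, -1]
    - [0, 0, -3]
    - [0, 0, -3.7]
    - [-2, 1.1, 0]
    - [-3.5, 2.1, 0]
    - [-3.5, 2.1, 0]
    - [-3.5, 2.1, 0]
  turn: [0, 0, 0, 0, 0, 0, 0, 0, 0, 0, 0, 0]
  hand: [0, 0, 0, 0, 0, 0, 0, 0, 0, 0, 0, 0]

```text
clock: 16.5
ee_pos: [0.5409, 0.0302, 0.1344]
ee_rot: [2.083, 2.35, 0.001]
force: [0.1, 1.5, 1.7]
grip_width: 0.997
grasp_force: 0.0
```

>>> drive_tool:
  slide:
    - [-3.5, 2.1, 0]
    - [-3.5, 2.1, 0]
    - [-3.5, 2.1, 0]
    - [-3.5, 2.1, 0]
    - [-2.1, 1.6, 0]
    - [0, 0, 0]
    - [0, 0, 0]
    - [0, 0, 0]
  turn: [0, 0, 0, 0, 0, 0, 0, 0]
  hand: [0, 0, 0, 0, 0, 0, 0, 0]

```text
clock: 17.3
ee_pos: [0.6577, -0.1157, 0.1335]
ee_rot: [-2.083, -2.35, 0.0]
force: [-0.3, -0.6, 0.8]
grip_width: 0.996
grasp_force: 0.0
```

Run:
```python
from h import *
c=cam("wrist");im=r.camera("wrist");cv2.imwrite("pics/w6.png",im[:,:,::-1]);print(r.get_obs()["ee_pos"],r.get_obs()["ee_rot"])
for n,p in dict(c=(.657,-.1185,.077),d=(.6655,-.202,.08)).items(): print(n,proj(c,p).round())
```

```text
[ 0.65763844 -0.11548837  0.13353521] [-2.08256067e+00 -2.35091422e+00  1.67374491e-04]
c [278. 245.]
d [276. 357.]
```

View pics/w6.png

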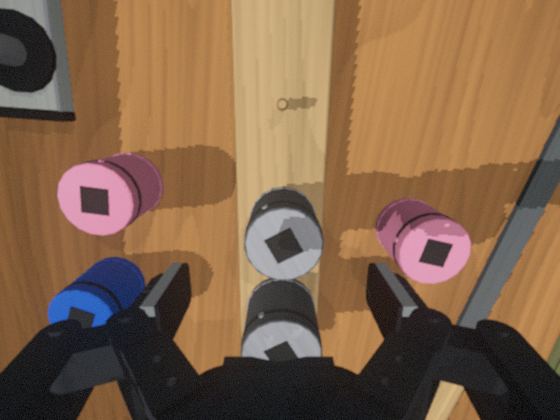

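c's top is at (284,242), about 3 mm farther in x and 1 mm in y than the tool. Pink at (435,250) and (98,195) clears the open fingers. Grasping c.

>>> drive_tool:
  slide:
    - [-0.1, 0.25, 1.5]
    - [0, 0, 2]
    - [0, 0, 2]
    - [0, 0, 1.7]
    - [0, 0, 0.4]
    - [0, 0, 0]
    - [0, 0, 0]
    - [0, 0, 0]
    - [0, 0, 0]
    - [0, 0, 0]
    - [0, 0, 0]
    - [0, 0, 0]
  turn: [0, 0, 0, 0, 0, 0, 0, 0, 0, 0, 0, 0]
  hand: [0, 0, 0, 0, 0, 0, 0, 1, 1, 1, 1, 1]

```text
clock: 18.55
ee_pos: [0.6616, -0.1176, 0.0585]
ee_rot: [2.084, 2.349, 0.001]
force: [-1.4, -0.2, 5.7]
grip_width: 0.586
grasp_force: 63.0
```

>>> drive_tool:
  slide:
    - [0, 0, -1.5]
    - [0, 0, -3]
    - [0, 0, -3]
    - [1.2, -1.8, 0]
    - [1.8, -2.8, 0]
    - [1.8, -2.8, 0]
    - [1.8, -2.8, 0]
    - [1.8, -2.8, 0]
    - [1.8, -2.8, 0]
    - [1.8, -3, 0]
    - [0, 0, 0]
    - [0, 0, 0]
  turn: [0, 0, 0, 0, 0, 0, 0, 0, 0, 0, 0, 0]
  hand: [1, 1, 1, 1, 1, 1, 1, 1, 1, 1, 1, 1]

```text
clock: 19.75
ee_pos: [0.4585, -0.0201, 0.1316]
ee_rot: [-2.083, -2.35, 0.001]
force: [0.2, -0.9, -3.7]
grip_width: 0.583
grasp_force: 63.5
```

>>> drive_tool:
  slide:
    - [0, 0, 0]
    - [0, 0, 0]
  turn: [0, 0]
  hand: [1, 1]

```text
clock: 19.95
ee_pos: [0.4613, -0.0211, 0.1324]
ee_rot: [2.084, 2.349, 0.001]
force: [-0.1, -0.1, -3.6]
grip_width: 0.584
grasp_force: 63.6
```

Run:
```python
from h import *
c=cam("wrist");im=r.camera("wrist");cv2.imwrite("pics/w7.png",im[:,:,::-1]);o=r.get_obs();print(o["ee_pos"],o["grip_width"],o["force"])
for n,p in dict(dd=(.4566,.0622,.02),cd=(.461,-.0217,.02),sock=(o["ee_pos"]+[0,0,.0185])).items(): print(n,proj(c,p).round())
```

```text
[ 0.46121279 -0.02106787  0.13238766] 0.5827171821148147 [ 0.26721195 -0.98877472 -4.90139535]
dd [287. 104.]
cd [279. 214.]
sock [281. 318.]
```

View pics/w7.png

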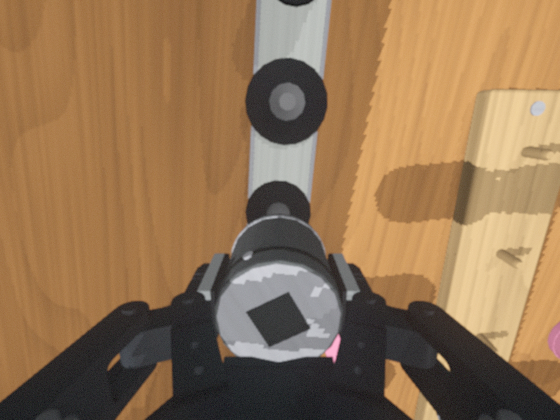

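Plug d (286,101) and plug c (279,212) are within about 2 mm of the predictions. The held socket is centred at (279,314). Lowering c.

>>> drive_tool:
  slide:
    - [0.1, 0, 1]
    - [0, 0, 2]
    - [0, 0, 2]
    - [0, 0, 1]
    - [0, 0, 0.5]
    - [0, 0, 0.4]
    - [0, 0, 0.3]
    - [0, 0, 0.1]
    - [0, 0, 0.1]
    - [0, 0, 0]
    - [0, 0, 0]
  turn: [0, 0, 0, 0, 0, 0, 0, 0, 0, 0, 0]
  hand: [1, 1, 1, 1, 1, 1, 1, 1, 1, 1, 1]

```text
clock: 21.1
ee_pos: [0.4602, -0.0197, 0.0586]
ee_rot: [2.084, 2.35, 0.001]
force: [0.5, 0.1, -4.4]
grip_width: 0.587
grasp_force: 63.5
```

>>> drive_tool:
  slide:
    - [0, 0, 0.1]
    - [0, 0, 0]
    - [0, 0, 0]
  turn: [0, 0, 0]
  hand: [1, 1, 1]

```text
clock: 21.4
ee_pos: [0.4602, -0.0197, 0.0584]
ee_rot: [2.084, 2.35, 0.001]
force: [-2.9, 0.4, 6.0]
grip_width: 0.583
grasp_force: 64.7
```

>>> drive_tool:
  slide:
    - [0, 0, 0]
    - [0, 0, 0]
    - [0, 0, 0]
    - [0, 0, 0]
    - [0, 0, 0]
    - [0, 0, -1]
    - [0, 0, -3]
    - [0, 0, -3.7]
    - [-1.6, 1.4, 0]
    - [-2.7, 2.4, 0]
    - [-2.7, 2.4, 0]
    - [-2.7, 2.4, 0]
  turn: [0, 0, 0, 0, 0, 0, 0, 0, 0, 0, 0, 0]
  hand: [0, 0, 0, 0, 0, 0, 0, 0, 0, 0, 0, 0]

```text
clock: 22.6
ee_pos: [0.558, -0.1065, 0.1353]
ee_rot: [2.084, 2.35, 0.001]
force: [0.4, 0.5, 0.8]
grip_width: 0.997
grasp_force: 0.0
```

>>> drive_tool:
  slide:
    - [-2.7, 2.4, 0]
    - [-2.7, 2.4, 0]
    - [-2.7, 2.4, 0]
    - [-2.7, 2.6, 0]
    - [0, 0, 0]
    - [0, 0, 0]
    - [0, 0, 0]
    - [0, 0, 0]
  turn: [0, 0, 0, 0, 0, 0, 0, 0]
  hand: [0, 0, 0, 0, 0, 0, 0, 0]

```text
clock: 23.4
ee_pos: [0.6663, -0.2002, 0.1349]
ee_rot: [-2.083, -2.351, -0.0]
force: [0.1, 0.0, -0.9]
grip_width: 0.993
grasp_force: 0.0
```

Run:
```python
from h import *
c=cam("wrist");im=r.camera("wrist");cv2.imwrite("pics/w8.png",im[:,:,::-1]);print(r.get_obs()["ee_pos"],r.get_obs()["ee_rot"])
for n,p in dict(d=(.6655,-.202,.08)).items(): print(n,proj(c,p).round())
```

```text
[ 0.66635843 -0.2002269   0.1348911 ] [-2.08331024e+00 -2.35098477e+00 -4.42127232e-05]
d [278. 245.]
```

View pics/w8.png

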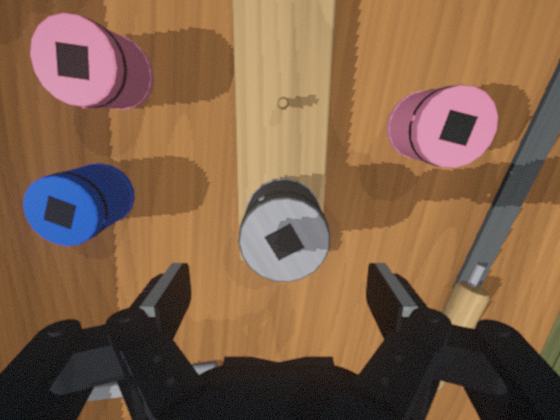

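d's top is at (284,240), so the tool should go about 3 mm farther in x. The blue and pink sockets are clear of the fingers. Grasping d.

>>> drive_tool:
  slide:
    - [0, 0.25, 1.5]
    - [0, 0, 2]
    - [0, 0, 2]
    - [0, 0, 1.7]
    - [0, 0, 0.4]
    - [0, 0, 0]
    - [0, 0, 0]
    - [0, 0, 0]
    - [0, 0, 0]
    - [0, 0, 0]
    - [0, 0, 0]
    - [0, 0, 0]
  turn: [0, 0, 0, 0, 0, 0, 0, 0, 0, 0, 0, 0]
  hand: [0, 0, 0, 0, 0, 0, 0, 1, 1, 1, 1, 1]

```text
clock: 24.65
ee_pos: [0.6703, -0.2013, 0.0598]
ee_rot: [2.083, 2.349, 0.001]
force: [-0.5, 0.4, 6.5]
grip_width: 0.67
grasp_force: 65.2
```

>>> drive_tool:
  slide:
    - [0, 0, -1.5]
    - [0, 0, -3]
    - [0, 0, -3.2]
    - [2.2, -1.4, 0]
    - [3.3, -2, 0]
    - [3.3, -2.1, 0]
    - [3.3, -2.1, 0]
    - [3.3, -2.1, 0]
    - [3.3, -2.1, 0]
    - [3.3, -2.1, 0]
    - [3.3, -2.1, 0]
    - [3.5, -2.1, 0]
  turn: [0, 0, 0, 0, 0, 0, 0, 0, 0, 0, 0, 0]
  hand: [1, 1, 1, 1, 1, 1, 1, 1, 1, 1, 1, 1]

```text
clock: 25.85
ee_pos: [0.4532, 0.0644, 0.1343]
ee_rot: [-2.084, -2.348, 0.002]
force: [-0.3, 0.8, -5.2]
grip_width: 0.663
grasp_force: 65.8
```

>>> drive_tool:
  slide:
    - [0, 0, 0]
    - [0, 0, 0]
    - [0, 0, 0]
  turn: [0, 0, 0]
  hand: [1, 1, 1]

```text
clock: 26.15
ee_pos: [0.4558, 0.0631, 0.135]
ee_rot: [2.085, 2.35, -0.0]
force: [-0.3, -0.5, -6.7]
grip_width: 0.668
grasp_force: 65.8
```

Run:
```python
from h import *
c=cam("wrist");im=r.camera("wrist");cv2.imwrite("pics/w9.png",im[:,:,::-1]);o=r.get_obs();print(o["ee_pos"],o["grip_width"],o["force"])
for n,p in dict(bsock=(.4518,.1467,.074),dd=(.4566,.0622,.02),sock=(o["ee_pos"]+[0,0,.02])).items(): print(n,proj(c,p).round())
```

```text
[0.45617078 0.06287607 0.13513971] 0.6684070821511772 [-0.15793968  0.47270161 -5.92154736]
bsock [290. 100.]
dd [280. 214.]
sock [282. 321.]
```

View pics/w9.png

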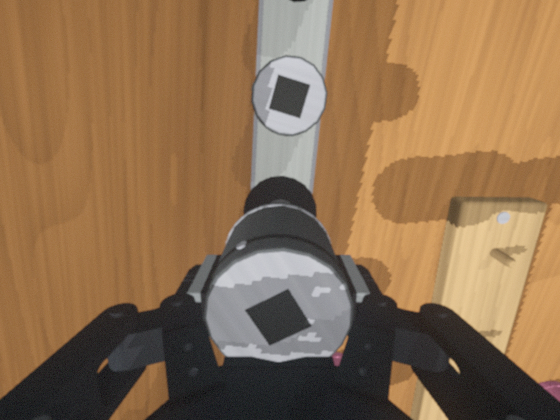

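Socket b is seated and centred at (289,96). Disc d shows at (280,212), with the held socket d in line above it at (279,312). Lowering d.

>>> drive_tool:
  slide:
    - [0.1, 0, 1]
    - [0, 0, 2]
    - [0, 0, 2]
    - [0, 0, 1]
    - [0, 0, 0.5]
    - [0, 0, 0.4]
    - [0, 0, 0.3]
    - [0, 0, 0.2]
    - [0, 0, 0.1]
    - [0, 0, 0]
    - [0, 0, 0]
  turn: [0, 0, 0, 0, 0, 0, 0, 0, 0, 0, 0]
  hand: [1, 1, 1, 1, 1, 1, 1, 1, 1, 1, 1]

```text
clock: 27.3
ee_pos: [0.4556, 0.0645, 0.0606]
ee_rot: [2.084, 2.35, 0.001]
force: [0.1, -0.4, -5.8]
grip_width: 0.669
grasp_force: 65.8
```

>>> drive_tool:
  slide:
    - [0, 0, 0.1]
    - [0, 0, 0]
    - [0, 0, 0]
  turn: [0, 0, 0]
  hand: [1, 1, 1]

```text
clock: 27.6
ee_pos: [0.4557, 0.0645, 0.0597]
ee_rot: [2.084, 2.35, 0.001]
force: [-1.3, 0.0, -0.8]
grip_width: 0.665
grasp_force: 66.3
```

>>> drive_tool:
  slide:
    - [0, 0, 0.05]
    - [0, 0, 0]
    - [0, 0, 0]
  turn: [0, 0, 0]
  hand: [1, 1, 1]

```text
clock: 27.9
ee_pos: [0.4557, 0.0645, 0.0597]
ee_rot: [2.084, 2.35, 0.001]
force: [-3.0, 0.9, 6.3]
grip_width: 0.665
grasp_force: 67.0
```

>>> drive_tool:
  slide:
    - [0, 0, 0]
    - [0, 0, 0]
    - [0, 0, 0]
    - [0, 0, 0]
    - [0, 0, 0]
    - [0, 0, -1]
    - [0, 0, -3]
    - [0, 0, -4]
    - [0, 0, -4]
    - [0, 0, -4]
    - [0, 0, 0]
    - [0, 0, 0]
  turn: [0, 0, 0, 0, 0, 0, 0, 0, 0, 0, 0, 0]
  hand: [0, 0, 0, 0, 0, 0, 0, 0, 0, 0, 0, 0]

```text
clock: 29.1
ee_pos: [0.4563, 0.0644, 0.2203]
ee_rot: [2.083, 2.349, 0.004]
force: [-0.3, -0.4, -0.7]
grip_width: 1.0
grasp_force: 0.0
```

Run:
```python
from h import *
im=r.camera("scene");a=cv2.resize(im[100:360,180:540],None,fx=2,fy=2,interpolation=cv2.INTER_CUBIC)
cv2.imwrite("pics/s9.png",a[:,:,::-1]);o=r.get_obs();print(o["clock"],o["ee_pos"],o["grip_width"])
c=cam("wrist");im=r.camera("wrist");cv2.imwrite("pics/w10.png",im[:,:,::-1])
for n,p in dict(a=(.4478,.231,.07),b=(.452,.147,.074),d=(.4566,.0635,.08),c=(.461,-.0205,.077)).items(): print(n,proj(c,p).round())
```

```text
29.15 [0.45520636 0.06440955 0.21883443] 1.0012744386029304
a [296. -10.]
b [287. 107.]
d [281. 206.]
c [275. 287.]
```

View pics/s9.png

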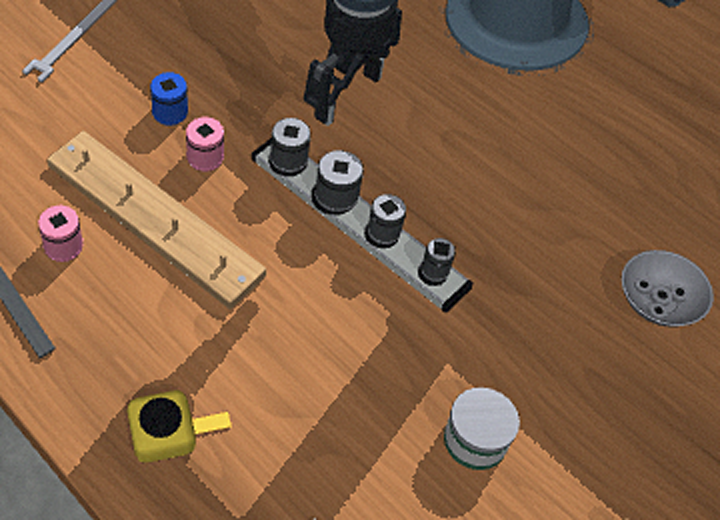

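View pics/w10.png

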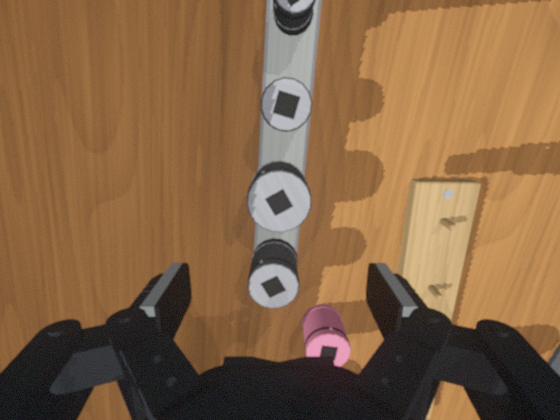

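All four sockets stand upright on their plugs: crop positions c (290,145), d (338,180), b (386,220), a (437,260). The rack is empty, the tin and spanner are untouched, and the gripper is clear.

```bash
python3 -c "
from plant import r
print(r.close_job())"
```

```text
the job is handed in; nothing more can be done
None
```

The job is handed in: all four sockets were lowered onto their matching plugs and stand upright there, the tin and spanner were left alone, and it took about 29 s of the 88 s allowed.

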